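# Draw a heat-spreader plate out over its channel's edge and lay it on the test stage

## Task

Pull the red-handled gate of the plate channel fully open, draw the flat orange plate out through the channel's mouth until about a third of it overhangs (without tipping it off), then take it by the overhanging end and lift it away. Lay it gently on the blue block of the thermal test stage, flat, centred, its length in line with the yellow stripes, and let go. Leave the gate open, do not drop the plate, and leave the other things on the bench where they are.

Things in the scene. Friction and masses are not known exactly. Their poses are not given: they have to be found in the camera images.
- channel: Fixed grey plate channel: block 200 x 80 mm with a slippery white plastic deck 60 mm above the bench. Origin: centre of its underside. Its x axis runs along the channel; the open mouth is the end at x = -100 mm (towards the robot), the other end is open too. Black side lips 8 mm wide and 6 mm high leave 64 mm between them. A bracket 26 mm wide (x) sticks out of its +y side at the mouth to y = 165 mm, top 60 mm high, carrying the gate.
- gate (a joint): Stiff sliding gate: a steel strip 6 mm thick that bars the channel 10 mm inside its mouth, rising 13 mm above the deck. Value in m: 0 = closed, 0.075 = fully open at its stop; it opens along the channel's +y and takes about 9 N to slide; it stays where left.
- gate_grip (a point): Centre of the gate's upright red handle (14 mm along the channel's x, 16 mm along y, from 73 to 115 mm above the bench, this point at 95 mm); it rides with the gate. Axes as the channel's.
- plate_mid (a point): Centre (half-way up) of the orange anodised aluminium heat-spreader plate, 140 mm (x) x 60 mm (y) x 4 mm thick, 0.08 to 0.14 kg, lying loose on the deck between the lips, which stand 2 mm proud of it and cover its long sides. x axis along its length. Its end towards the mouth starts 25 to 50 mm inside the mouth. It is plain and smooth but drags along under a fingertip pressed on it.
- stage: Fixed thermal test stage: black base 130 x 100 x 14 mm with two yellow stripes along its x axis, and on it the raised blue block. Origin: centre of its underside. x axis along the base's length.
- stage_top (a point): Centre of the flat top of the stage's blue block, 60 mm along the stage's x by 70 mm along y, 60 mm above the bench (46 mm above the black base). Axes as the stage's. A plate centred lengthwise along x overhangs the block 40 mm at each end.
- multimeter: Bystander: yellow handheld multimeter, 170 x 85 x 36 mm. Origin: centre of its underside.
- breadboard: Bystander: white prototyping board with small parts on it, 165 x 55 x 9 mm. Origin: centre of its underside.
- screwdriver: Bystander: green-handled screwdriver, 170 mm long. Origin: centre of its underside (handle to -x).
- flux: Bystander: small bottle with red cap, 36 mm across, 75 mm high. Origin: centre of its underside.
- tip_tin: Bystander: round brass tin, 56 mm across, 30 mm high. Origin: centre of its underside.
- parts_case: Bystander: green parts case, 160 x 110 x 45 mm. Origin: centre of its underside.

How it is judged:
By the outcome, as a careful person would: the job done as asked, in the order asked, and still so for the second after the job is handed in, with the robot touching nothing.
It also fails if it takes over 72 s, if anything falls off the work surface, if the arm or the gripper's body presses on something with over 40 N, if the wrist force passes 120 N, or if a joint passes its speed limit or range.

## Robot

A 6-joint arm with a two-finger parallel gripper is mounted at the origin on the work surface. World frame = base frame: x ahead of the robot, y to its left, z up, the work surface at z = 0. Lengths are in m, angles in rad, forces in N, time in s.
With the tool pointing down it reaches from about 0.275 to 0.875 m from the base axis. Payload 12.5 kg.
Tool frame: the origin (TCP) lies at the very end of the fingers, on their centre line; the grasp point (between the pads) lies 19 mm behind it (pinch_z is the distance from the TCP to the grasp point, in m); z points along the fingers, y is the line along which they close (so a half turn about z gives the same grasp; the last joint's range is limited). The gripper opens to 85 mm and grips with 20 to 120 N. Pads are 22 mm wide; open, the fingers measure 114 mm over their backs; the gripper's body (76 mm by 85 mm) begins 54 mm behind the grasp point. The pads swing forward as they close: fully open they stand 13 mm farther back than shut.
Start: joints at [1.058, 0.351, 1.652, -0, 1.139, -0.085], TCP at [0.228, 0.5, 0.231] pointing down, gripper open.
Joint ranges: [-2.75, 2.75], [-0.79, 2.1], [0.01, 2.65], [-1.57, 4.71], [0.07, 3.14], [-2.87, 2.87]. Speed limits (rad/s): [2.22, 2.22, 2.79, 3.14, 3.14, 3.14].

## Interface

Orientations are given as a unit quaternion [w, x, y, z].
In Python, from workcell import get_state, camera, close_job, pinch_z gives the robot as it stands.
- The arm moves only by the shell command python3 -m creep 'ROWS' [FORCE]. ROWS is JSON, a list of rows, each a list of 5 numbers: the closure, from 0 (fully open) to 1 (shut), then the shift along the tool's x, y, z in units of 600 mm (1.0 is 600 mm), then the turn about the tool's z in units of 45 degrees (1.0 is 45 degrees). In form: [[jaw, dx, dy, dz, twist], ...]. A call has 1 to 20 rows; each row is the pose to reach, as a shift and turn from the pose commanded when the call began, along the tool's axes at that moment; what a row does not reach only later rows make up. A row lasts 1/10 s, in which the tool goes at most 50 mm and 8.59 degrees, less where a joint would pass 70% of its speed; a pose out of reach is approached as far as the arm can. A call with a number of a shift or a turn outside -1 to 1 is refused whole. A call with a gripper value outside its range is refused whole. The fingers move at their own pace and stop on an object; FORCE is the grip in N (left out, the last holds). Time passes only in rows, so rows that repeat a pose let the fingers close. It gives the time, the measured TCP pose, the force, the opening and the grip force at its end, in the units of the state.
- get_state(): the state, without advancing time (a new reading comes with each control period).
- camera(name): name is "side" or "top" or "wrist"; returns a dict with "image" (480x640x3 uint8, red, green, blue), "intrinsics" (3x3 intrinsics, pixels), "rvec" (rotation vector, rad) and "tvec" (3), from world to camera coordinates, as OpenCV has them; the wrist camera has in their place "hand_eye" (4x4, takes a point from camera to tool coordinates, whose origin is the TCP and whose axes are the flange's). Camera axes: x right, y down, z forward; pixel columns grow to the right and rows downward; lengths in m; the calibration is good to about 2 mm. A picture is of the moment at which its call begins: read the wrist's pose just before it. There is no depth.
- close_job(): hands the job in; it is judged then, once.
The state is a dict: "time": time; "qpos": joint angles; "dq": joint speeds; "tau": joint torques, N m; "tcp_pos": TCP position; "ee_rot": TCP orientation; "contact_force": force on the tool from outside, world axes, zero at the start; "torque": the same for the moment, N m; "gripper_width": opening from 0.0 (shut) to 1.0 (fully open); "gripper_force": force on a finger pad.
Only numpy, scipy, OpenCV 4.12 (cv2) and the standard library are available. Lean on these libraries where they do the work, as an engineer would, in place of code of your own. Each camera call takes 0.05 s, during which the arm holds its last target. There are 200 camera calls.

## Working session

There is one attempt and no reset: what is moved stays moved. The work goes in short steps, Python scripts to look and compute and a shell command to move; the robot and the scene stay as the last step left them, time stands still between calls to the robot, and variables do not carry over. Pictures are saved under pics/ and viewed, at most 11 in all, crops included, and the job is handed in when it is done.

```bash
mkdir -p pics; ls; cat > h.py <<'E'
import numpy as np, cv2, json
from workcell import get_state, camera, close_job, pinch_z
def snap(name,fn=None):
    s=get_state(); c=camera(name)
    if fn: cv2.imwrite('pics/'+fn,cv2.cvtColor(c['image'],cv2.COLOR_RGB2BGR))
    return s,c
def q2R(q): 
    from scipy.spatial.transform import Rotation as R
    return R.from_quat([q[1],q[2],q[3],q[0]]).as_matrix()
def ray(c,px,s=None):
    p=np.array(px,float).reshape(-1,2)
    d=np.c_[p,np.ones(len(p))]@np.linalg.inv(np.array(c['intrinsics'])).T
    if 'rvec' in c:
        R=cv2.Rodrigues(np.array(c['rvec'],float))[0]; t=np.array(c['tvec']).ravel()
        return np.tile(-R.T@t,(len(p),1)), d@R
    H=np.array(c['hand_eye']); Rt=q2R(s['ee_rot'])
    return np.tile(Rt@H[:3,3]+s['tcp_pos'],(len(p),1)), d@(Rt@H[:3,:3]).T
def onplane(c,px,z,s=None):
    o,d=ray(c,px,s); return o+d*((z-o[:,2])/d[:,2])[:,None]
E
python3 - <<'E'
from h import *
s,c=snap('top','top0.png'); s2,c2=snap('side','side0.png')
print(s,pinch_z); print(c['intrinsics'],c['rvec'],c['tvec'],c2['rvec'],c2['tvec'])
E
```

```text
pics
{'time': 0.0, 'qpos': array([ 1.05837031e+00,  3.51218004e-01,  1.65244542e+00,  3.25103396e-06,
        1.13909255e+00, -8.46500559e-02]), 'dq': array([-0.00039823,  0.00060725,  0.00097954,  0.00255183, -0.00065457,
        0.00084704]), 'tau': array([ 2.21124341e-03, -5.06102836e+01, -2.91408509e+01, -4.58954116e-05,
        4.49945015e-03, -1.26953211e-05]), 'tcp_pos': array([0.22800102, 0.5001433 , 0.2307603 ]), 'ee_rot': array([-1.72490166e-04,  2.12261509e-01,  9.77212727e-01, -5.55496798e-04]), 'contact_force': array([ 0.33290564, -0.62051048,  0.96790559]), 'torque': array([ 0.00707816,  0.01521253, -0.01344952]), 'gripper_force': 0.0, 'gripper_width': 1.0012629414157557} 0.0187
[[448.55629659   0.         322.67563951]
 [  0.         448.55629659 240.05728684]
 [  0.           0.           1.        ]] [ 2.20023117 -2.13277778  0.11611114] [-0.04286977  0.5452116   1.09703705] [ 0.43325911 -2.73335975  1.18003916] [0.49584121 0.19220064 1.21743384]
```

View pics/top0.png

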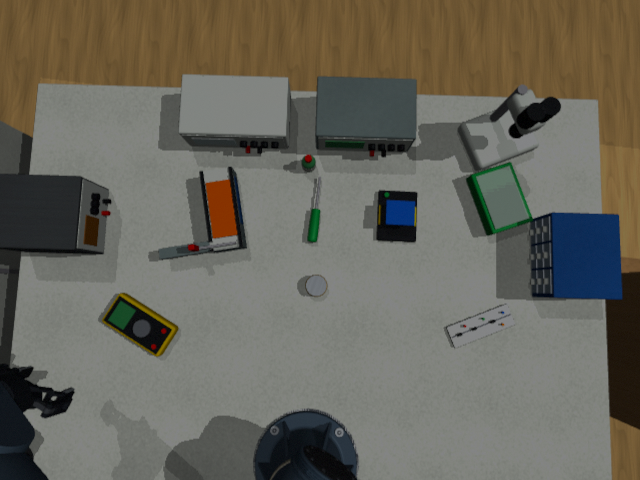

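View pics/side0.png

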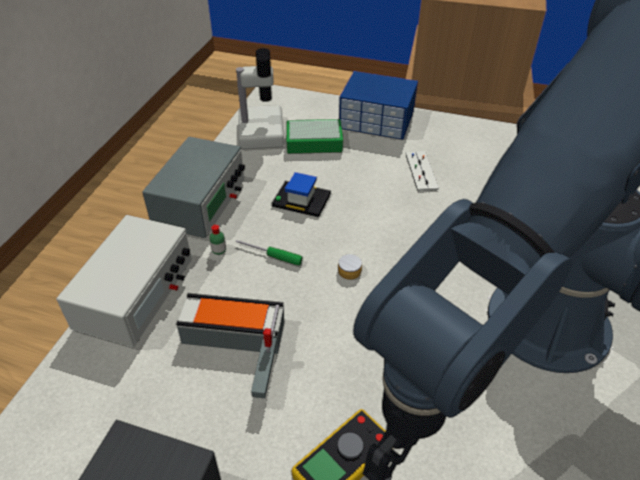

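The top view shows the orange plate around (222,208), the channel mouth near (227,243), the red handle at (193,247) and the blue block at (400,212). The tin (316,285), flux bottle (308,162) and screwdriver (315,212) lie between the channel and the stage.

```bash
cat >> h.py <<'E'
def mask(img,lo,hi,roi=None):
    hsv=cv2.cvtColor(img,cv2.COLOR_RGB2HSV); m=cv2.inRange(hsv,np.array(lo),np.array(hi))
    if roi: k=np.zeros_like(m); x0,y0,x1,y1=roi; k[y0:y1,x0:x1]=255; m&=k
    return m
def big(m):
    cs=cv2.findContours(m,cv2.RETR_EXTERNAL,cv2.CHAIN_APPROX_NONE)[0]
    return max(cs,key=cv2.contourArea)
def rect(c,cont,z,s=None):
    P=onplane(c,cont.reshape(-1,2),z,s)[:,:2]
    (ctr,sz,a)=cv2.minAreaRect((P*1000).astype(np.float32))
    b=cv2.boxPoints((ctr,sz,a)); e=[b[1]-b[0],b[2]-b[1]]; l=max(e,key=np.linalg.norm)
    return np.array(ctr),np.sort(sz),np.degrees(np.arctan2(l[1],l[0]))
E
python3 - <<'E'
from h import *
s,c=snap('top'); I=c['image']
np.set_printoptions(precision=1,suppress=True)
print('plate',rect(c,big(mask(I,(5,150,120),(16,255,255),(190,150,250,260))),.064))
print('blue',rect(c,big(mask(I,(105,120,80),(125,255,255),(370,180,425,250))),.06))
print('base',rect(c,big(mask(I,(0,0,0),(179,255,60),(365,180,430,250))),.014))
print('red',rect(c,big(mask(I,(0,150,80),(4,255,255),(170,230,215,260))),.115))
for n,p in dict(tin=(316,285),flux=(308,160),sd1=(313,240),sd0=(318,180),meter=(138,323)).items(): print(n,onplane(c,p,.03)[0]*1000)
y=mask(I,(20,100,80),(35,255,255),(370,180,425,250)); ys,xs=np.nonzero(y); print(list(zip(xs,ys))[:60])
E
```

```text
plate (array([613.4, 226. ]), array([ 58.6, 137.6]), np.float32(10.786266))
blue (array([ 617.9, -213.5]), array([60.5, 69.3]), np.float32(88.90304))
base (array([ 615.9, -212. ]), array([100. , 130.6]), np.float32(-1.1521295))
red (array([512.5, 278. ]), array([11.8, 13.9]), np.float32(-86.47489))
tin [433.5 -12.8  30. ]
flux [750.8  18.   30. ]
sd1 [545.6  -1.6  30. ]
sd0 [699.5  -9.2  30. ]
meter [327.1 421.5  30. ]
[(np.int64(379), np.int64(206)), (np.int64(379), np.int64(207)), (np.int64(415), np.int64(207)), (np.int64(379), np.int64(208)), (np.int64(415), np.int64(208)), (np.int64(416), np.int64(208)), (np.int64(379), np.int64(209)), (np.int64(415), np.int64(209)), (np.int64(416), np.int64(209)), (np.int64(379), np.int64(210)), (np.int64(415), np.int64(210)), (np.int64(416), np.int64(210)), (np.int64(379), np.int64(211)), (np.int64(415), np.int64(211)), (np.int64(416), np.int64(211)), (np.int64(379), np.int64(212)), (np.int64(415), np.int64(212)), (np.int64(416), np.int64(212)), (np.int64(379), np.int64(213)), (np.int64(415), np.int64(213)), (np.int64(416), np.int64(213)), (np.int64(379), np.int64(214)), (np.int64(415), np.int64(214)), (np.int64(416), np.int64(214)), (np.int64(379), np.int64(215)), (np.int64(415), np.int64(215)), (np.int64(379), np.int64(216)), (np.int64(415), np.int64(216)), (np.int64(379), np.int64(217)), (np.int64(415), np.int64(217)), (np.int64(379), np.int64(218)), (np.int64(415), np.int64(218)), (np.int64(379), np.int64(219)), (np.int64(415), np.int64(219)), (np.int64(379), np.int64(220)), (np.int64(415), np.int64(220)), (np.int64(379), np.int64(221)), (np.int64(415), np.int64(221)), (np.int64(379), np.int64(222)), (np.int64(415), np.int64(222)), (np.int64(415), np.int64(223)), (np.int64(415), np.int64(224)), (np.int64(414), np.int64(225)), (np.int64(415), np.int64(225))]
```

```bash
cat >> h.py <<'E'
def go(x,y,z,ang):
    "row (dx,dy,dz,twist) to bring TCP to x,y,z mm with tool y at world angle ang deg (mod 180)"
    s=get_state(); R=q2R(s['ee_rot']); d=R.T@(np.array([x,y,z])/1000-s['tcp_pos'])/.6
    a=np.degrees(np.arctan2(R[1,1],R[0,1])); t=-((ang-a+90)%180-90)/45
    print('ROW dx %.4f dy %.4f dz %.4f tw %.4f'%(*d,t),'tcp',np.round(s['tcp_pos']*1000,1),'yang %.2f'%a,'F',np.round(s['contact_force'],1),'q6 %.2f'%s['qpos'][5],'w %.3f t %.1f'%(s['gripper_width'],s['time']))
E
python3 -c "
from h import *
go(512.5,278,200,100.8)"
```

```text
ROW dx -0.5851 dy -0.1403 dz 0.0516 tw -0.7847 tcp [228.  500.2 230.9] yang 65.49 F [ 0.5 -0.2 -0.1] q6 -0.08 w 0.999 t 0.1
```

```bash
python3 -m creep '[[0,-0.1,-0.024,0,-0.13],[0,-0.2,-0.048,0,-0.26],[0,-0.3,-0.072,0,-0.4],[0,-0.4,-0.096,0.02,-0.53],[0,-0.5,-0.12,0.04,-0.66],[0,-0.585,-0.14,0.052,-0.785],[0,-0.585,-0.14,0.052,-0.785],[0,-0.585,-0.14,0.052,-0.785],[0,-0.585,-0.14,0.052,-0.785],[0,-0.585,-0.14,0.052,-0.785],[0,-0.585,-0.14,0.052,-0.785]]' 60
python3 - <<'E'
from h import *
go(512.5,278,82,100.8)
s,c=snap('wrist','w1.png'); print(c['hand_eye'])
E
```

```text
time: 1.25
tcp_pos: [0.5117, 0.2795, 0.2004]
ee_rot: [0.0, -0.095, 0.995, 0.0]
contact_force: [-0.4, -0.0, 0.4]
gripper_width: 1.002
gripper_force: 0.0
ROW dx -0.0009 dy -0.0027 dz 0.1973 tw 0.0021 tcp [511.7 279.5 200.4] yang 100.90 F [-0.4 -0.   0.4] q6 -1.34 w 1.002 t 1.2
[[-1.83812703e-03 -9.61550131e-01 -2.74623318e-01  6.88997688e-02]
 [ 9.99996396e-01 -2.30479632e-03  1.37663767e-03  4.16236594e-05]
 [-1.95665695e-03 -2.74619798e-01  9.61550902e-01 -1.43791332e-01]
 [ 0.00000000e+00  0.00000000e+00  0.00000000e+00  1.00000000e+00]]
```

View pics/w1.png

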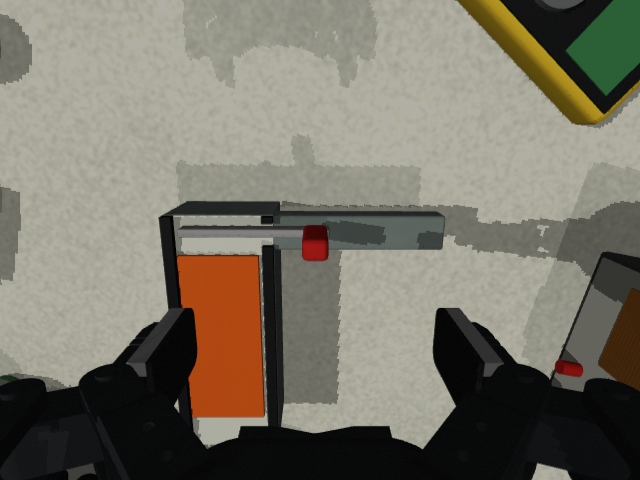

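The wrist view shows the red handle at (315,243), the gate strip across the mouth (row ~232), the bracket at (275–443, 212–250), and the plate's near end at row 256. The mouth is at row ~203–212. Now I'll refine the numbers.

```bash
cat >> h.py <<'E'
def proj(c,s,P):
    H=np.array(c['hand_eye']); Rt=q2R(s['ee_rot']); X=(np.atleast_2d(P)/1000-s['tcp_pos'])@Rt
    X=(X-H[:3,3])@H[:3,:3]; u=X@np.array(c['intrinsics']).T; return u[:,:2]/u[:,2:]
E
python3 - <<'E'
from h import *
np.set_printoptions(precision=1,suppress=True)
s,c=snap('wrist'); I=c['image']
pl=big(mask(I,(5,150,100),(16,255,255),(150,240,280,425))); print('plate',rect(c,pl,.064,s))
rd=big(mask(I,(0,150,60),(4,255,255),(280,210,350,270))); print('red bbox',cv2.boundingRect(rd),rect(c,rd,.115,s))
for z in (73,95,115): print(z,proj(c,s,[512.5,278,z]))
print(I[228:262:3,315])
print('bracket/mouth corners z60', onplane(c,[(443,213),(443,249),(280,205)],.06,s)*1000)
# deck edge: right lip outer/inner edges at some rows
for r in (290,340,390):
    g=cv2.cvtColor(I,cv2.COLOR_RGB2GRAY)[r,150:300]; print(r,np.nonzero(g<45)[0]+150)
E
```

```text
plate (array([613.9, 226.4]), array([ 59.7, 139.3]), np.float32(10.65233))
red bbox (302, 225, 26, 36) (array([507.9, 279.1]), array([15. , 21.6]), np.float32(10.766128))
73 [[311.6 232.2]]
95 [[311.4 240.6]]
115 [[311.2 249.6]]
[[ 58   8   6]
 [ 59   8   6]
 [ 59   7   5]
 [ 59   7   5]
 [107  13   9]
 [142  22  19]
 [152  23  19]
 [152  24  20]
 [151  24  20]
 [150  23  18]
 [141  21  17]
 [111 110 101]]
bracket/mouth corners z60 [[484.  369.2  60. ]
 [510.2 376.6  60. ]
 [500.3 252.6  60. ]]
290 [167 168 169 170 171 172 173 174 175 176 177 178 179 264 265 266 267 268
 269 270 271 272 273 274 275 276 277 278 279 280]
340 [161 162 163 164 165 166 167 168 169 170 171 172 173 174 175 176 177 178
 179 180 181 182 183 184 185 186 187 188 189 190 191 192 193 194 195 261
 265 266 267 268 269 270 271 272 273 274 275 277 278 279 280 281]
390 [150 151 152 153 154 155 156 157 158 159 160 161 162 163 164 165 166 167
 168 169 170 171 172 173 174 175 176 177 178 179 180 181 182 183 184 185
 186 187 188 263 267 268 269 270 271 272 273 274 275 276 277 278 279 280
 281 282 283]
```

```bash
python3 -m creep '[[0,0,0,0.05,0],[0,0,0,0.1,0],[0,0,0,0.15,0],[0,0,0,0.19,0],[0,0,0,0.195,0],[0,0,0,0.195,0],[0.5,0,0,0.195,0],[1,0,0,0.195,0],[1,0,0,0.195,0],[1,0,0,0.195,0],[1,0,0,0.195,0],[1,0,0,0.195,0],[1,0,0,0.195,0],[1,0,0,0.195,0]]' 60
python3 -c "
from h import *
go(511,280,82,100.7)"
```

```text
time: 2.75
tcp_pos: [0.5128, 0.2786, 0.0836]
ee_rot: [0.0, -0.094, 0.996, 0.0]
contact_force: [-2.4, 1.1, 5.6]
gripper_width: 0.176
gripper_force: 58.5
ROW dx 0.0025 dy 0.0028 dz 0.0027 tw 0.0025 tcp [512.8 278.6  83.6] yang 100.81 F [-2.4  1.1  5.6] q6 -1.34 w 0.176 t 2.8
```

```bash
python3 -m creep '[[1,0,0.01,0,0],[1,0,0.02,0,0],[1,0,0.03,0,0],[1,0,0.04,0,0],[1,0,0.05,0,0],[1,0,0.06,0,0],[1,0,0.07,0,0],[1,0,0.08,0,0],[1,0,0.09,0,0],[1,0,0.1,0,0],[1,0,0.11,0,0],[1,0,0.12,0,0],[1,0,0.12,0,0]]'
python3 -m creep '[[1,0,0.003,0,0],[1,0,0.006,0,0],[1,0,0.008,0,0],[1,0,0.008,0,0]]'
python3 -m creep '[[1,0,0.002,0,0],[1,0,0.004,0,0],[1,0,0.004,0,0]]'
python3 -c "
from h import *
go(513-75*.187,278.8+75*.982,82,100.7)"
```

```text
time: 4.05
tcp_pos: [0.4996, 0.3482, 0.0836]
ee_rot: [0.0, -0.094, 0.996, -0.001]
contact_force: [0.0, -8.3, 7.3]
gripper_width: 0.175
gripper_force: 60.0
time: 4.45
tcp_pos: [0.4994, 0.3486, 0.0835]
ee_rot: [-0.001, -0.094, 0.996, -0.004]
contact_force: [5.6, -37.8, 14.2]
gripper_width: 0.174
gripper_force: 61.0
time: 4.75
tcp_pos: [0.4994, 0.3487, 0.0834]
ee_rot: [-0.001, -0.094, 0.996, -0.006]
contact_force: [8.1, -52.9, 17.5]
gripper_width: 0.175
gripper_force: 61.7
ROW dx -0.0005 dy 0.0062 dz 0.0022 tw 0.0026 tcp [499.4 348.7  83.4] yang 100.82 F [  8.1 -52.9  17.5] q6 -1.21 w 0.175 t 4.8
```

```bash
python3 -m creep '[[1,0,-0.006,0,0],[1,0,-0.012,0,0],[1,0,-0.012,0,0],[0.6,0,-0.012,0,0],[0.3,0,-0.012,0,0],[0.1,0,-0.012,0,0],[0,0,-0.012,0,0],[0,0,-0.012,0,0],[0,0,-0.012,-0.03,0],[0,0,-0.012,-0.08,0],[0,0,-0.012,-0.13,0],[0,0,-0.012,-0.18,0],[0,0,-0.012,-0.2,0],[0,0,-0.012,-0.2,0]]'
python3 - <<'E'
from h import *
go(627.6,228.5,200,100.8)
s,c=snap('wrist','w2.png')
rd=big(mask(c['image'],(0,150,100),(4,255,255),(270,200,370,270))); print(cv2.boundingRect(rd),rect(c,rd,.115,s))
E
```

```text
time: 6.15
tcp_pos: [0.4997, 0.3495, 0.2044]
ee_rot: [0.001, -0.094, 0.996, 0.001]
contact_force: [-0.4, -1.2, -0.3]
gripper_width: 1.0
gripper_force: 0.0
ROW dx -0.1716 dy -0.2381 dz 0.0075 tw 0.0004 tcp [499.7 349.5 204.4] yang 100.82 F [-0.4 -1.2 -0.3] q6 -1.23 w 1.000 t 6.2
(300, 236, 24, 20) (array([499.27053833, 347.97140503]), array([12.00493145, 14.01969147]), np.float32(-79.33562))
```

View pics/w2.png

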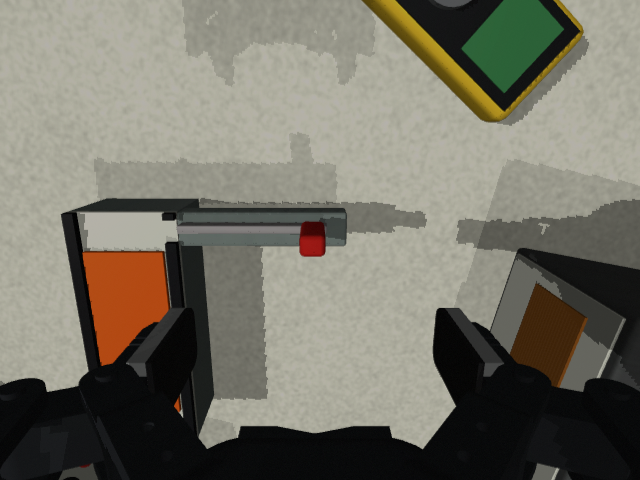

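The gate looks open: the strip end is now at the lip's outer edge (col ~180), the handle at (312,245), and the channel mouth is free. I'll check the travel against the top view.

```bash
python3 - <<'E'
from h import *
s,c=snap('top'); I=c['image']
rd=big(mask(I,(0,150,80),(4,255,255),(140,220,215,265))); r=rect(c,rd,.115); print(r, 'travel',(r[0]-[512.5,278])@[-.186,.983])
w1=cv2.cvtColor(cv2.imread('pics/w1.png'),cv2.COLOR_BGR2RGB)
w2=cv2.cvtColor(cv2.imread('pics/w2.png'),cv2.COLOR_BGR2RGB)
s,c=snap('wrist')
a=rect(c,big(mask(w1,(0,150,100),(4,255,255),(280,210,350,270))),.115,dict(s,tcp_pos=np.array([.5117,.2795,.2004])))
b=rect(c,big(mask(w2,(0,150,100),(4,255,255),(280,210,350,270))),.115,s)
print(a,b,(b[0]-a[0])@[-.186,.983])
for n,p in dict(instr=(105,250),instr2=(110,185)).items(): print(n,onplane(c:=camera('top'),p,.15)*1000)
E
```

```text
(array([498.85305786, 346.50515747]), array([11.58530712, 14.11577415]), np.float32(-88.21176)) travel 69.87890103149414
(array([512.31713867, 279.6100769 ]), array([12.48737526, 14.41206741]), np.float32(-79.31368)) (array([497.22003174, 347.05859375]), array([11.85696125, 13.86223507]), np.float32(-79.31292)) 69.1099539489746
instr [[495.85411141 458.92995853 150.        ]]
instr2 [[643.76238523 459.82361407 150.        ]]
```

```bash
python3 - <<'E'
from h import *
a=cv2.imread('pics/w1.png')[195:270,150:350]; b=cv2.imread('pics/w2.png')[195:270,160:360]
cv2.imwrite('pics/z1.png',cv2.resize(np.vstack([a,b]),None,fx=4,fy=4,interpolation=cv2.INTER_CUBIC))
E
```

```text
(no output)
```

View pics/z1.png

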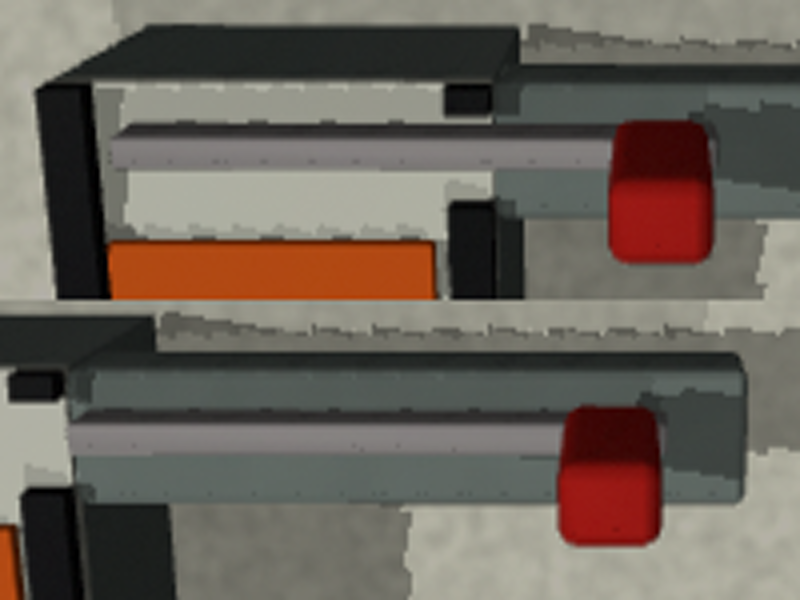

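```bash
python3 - <<'E'
from h import *
s,c=snap('wrist'); s1=dict(s,tcp_pos=np.array([.5117,.2795,.2004]))
v=np.array([-.186,.983])
f=lambda p,z,s: round(float((onplane(c,p,z,s)[0,:2]*1000-[0,0])@v),1)
# w1: strip left end top, left lip inner edge top (z66), right lip inner, right lip outer, bracket end, handle left/right at top
print('w1 strip',f((150+112/4,195+150/4),.073,s1),'lipL in',f((150+95/4,195+84/4),.066,s1),'lipR in',f((150+445/4,195+84/4),.066,s1),'lipR out',f((150+492/4,195+84/4),.066,s1),'handle',f((150+612/4,250),.115,s1),f((150+713/4,250),.115,s1),'brk',f((443,230),.06,s1))
print('w2 strip',f((160+70/4,195+(440-300)/4),.073,s),'lipR in',f((160+12/4,195+370/4-75),.066,s),'lipR out',f((160+65/4,195+370/4-75),.066,s),'handle',f((160+560/4,250),.115,s),f((160+660/4,250),.115,s),'brk',f((160+745/4,230),.06,s))
E
```

```text
w1 strip 84.5 lipL in 80.2 lipR in 142.2 lipR out 150.5 handle 173.0 188.1 brk 273.9
w2 strip 154.5 lipR in 143.0 lipR out 152.4 handle 241.7 256.7 brk 273.8
```

```bash
python3 -m creep '[[0,0,0,0.05,0],[0,0,0,0.1,0],[0,0,0,0.15,0],[0,0,0,0.19,0],[0,0,0,0.2,0],[0.5,0,0,0.2,0],[1,0,0,0.2,0],[1,0,0,0.2,0],[1,0,0,0.2,0],[1,0,0,0.2,0],[1,0,0,0.2,0]]' 60
python3 -m creep '[[1,0,0.003,0,0],[1,0,0.006,0,0],[1,0,0.006,0,0]]'
python3 -m creep '[[1,0,0.003,0,0],[1,0,0.006,0,0],[1,0,0.006,0,0]]'
python3 -c "
from h import *
go(513-75*.187,278.8+75*.982,82,100.7)"
```

```text
time: 7.55
tcp_pos: [0.4997, 0.3483, 0.0841]
ee_rot: [0.0, -0.094, 0.996, -0.001]
contact_force: [-0.5, -9.1, 7.8]
gripper_width: 0.177
gripper_force: 58.8
time: 7.85
tcp_pos: [0.4995, 0.3485, 0.0839]
ee_rot: [-0.0, -0.094, 0.996, -0.003]
contact_force: [3.4, -31.0, 13.4]
gripper_width: 0.179
gripper_force: 59.9
time: 8.15
tcp_pos: [0.4995, 0.3488, 0.0838]
ee_rot: [-0.001, -0.094, 0.996, -0.006]
contact_force: [8.3, -54.0, 17.0]
gripper_width: 0.175
gripper_force: 61.0
ROW dx -0.0003 dy 0.0062 dz 0.0030 tw 0.0027 tcp [499.5 348.8  83.8] yang 100.82 F [  8.3 -54.   17. ] q6 -1.21 w 0.175 t 8.2
```

The same hard stop shows up at the same place, so the gate is fully open. I'll release it and go over the plate.

```bash
python3 -m creep '[[1,0,-0.006,0,0],[1,0,-0.012,0,0],[1,0,-0.012,0,0],[0.6,0,-0.012,0,0],[0.3,0,-0.012,0,0],[0.1,0,-0.012,0,0],[0,0,-0.012,0,0],[0,0,-0.012,0,0],[0,0,-0.012,-0.03,0],[0,0,-0.012,-0.08,0],[0,0,-0.012,-0.12,0],[0,0,-0.012,-0.12,0],[0.5,-0.04,-0.06,-0.12,0],[1,-0.08,-0.12,-0.12,0],[1,-0.12,-0.18,-0.12,0],[1,-0.17,-0.25,-0.12,0],[1,-0.17,-0.25,-0.12,0],[1,-0.17,-0.25,-0.12,0],[1,-0.17,-0.25,-0.12,0],[1,-0.17,-0.25,-0.12,0]]' 60
python3 - <<'E'
from h import *
go(627.6,228.5,70,100.7)
s,c=snap('top'); rd=big(mask(c['image'],(0,150,80),(4,255,255),(140,220,215,265))); print(rect(c,rd,.115))
E
```

```text
time: 10.15
tcp_pos: [0.6253, 0.229, 0.1549]
ee_rot: [-0.0, -0.095, 0.995, -0.0]
contact_force: [-0.4, 0.5, -0.3]
gripper_width: -0.003
gripper_force: 0.0
ROW dx -0.0037 dy -0.0016 dz 0.1415 tw 0.0044 tcp [625.3 229.  154.9] yang 100.90 F [-0.4  0.5 -0.3] q6 -1.48 w -0.003 t 10.2Traceback (most recent call last):
  File "<stdin>", line 3, in <module>
  File "h.py", line 26, in big
    return max(cs,key=cv2.contourArea)
ValueError: max() iterable argument is empty
```

```bash
python3 -m creep '[[1,-0.003,-0.002,0.05,0],[1,-0.003,-0.002,0.1,0],[1,-0.003,-0.002,0.13,0],[1,-0.003,-0.002,0.145,0],[1,-0.003,-0.002,0.147,0],[1,-0.003,-0.002,0.147,0]]'
python3 -m creep '[[1,0,0,0.0015,0],[1,0,0,0.003,0],[1,0,0,0.0045,0],[1,0,0,0.0045,0]]'
```

```text
time: 10.8
tcp_pos: [0.6284, 0.2276, 0.0677]
ee_rot: [0.001, -0.094, 0.996, 0.0]
contact_force: [0.3, -1.0, 1.0]
gripper_width: -0.001
gripper_force: 0.0
time: 11.2
tcp_pos: [0.6282, 0.2272, 0.0643]
ee_rot: [0.0, -0.094, 0.996, 0.0]
contact_force: [0.0, -0.5, -0.1]
gripper_width: -0.002
gripper_force: 0.0
```

```bash
python3 -m creep '[[1,0,0,0.001,0],[1,0,0,0.002,0],[1,0,0,0.002,0]]'
python3 -m creep '[[1,0,0,0.001,0],[1,0,0,0.001,0]]'
```

```text
time: 11.5
tcp_pos: [0.6286, 0.2273, 0.0641]
ee_rot: [0.001, -0.094, 0.996, 0.0]
contact_force: [-2.2, -0.7, 6.9]
gripper_width: 0.001
gripper_force: 3.9
time: 11.7
tcp_pos: [0.6289, 0.2274, 0.0641]
ee_rot: [0.001, -0.094, 0.996, 0.0]
contact_force: [-2.7, -1.0, 11.5]
gripper_width: 0.002
gripper_force: 5.9
```

```bash
python3 -m creep '[[1,0.006,0,0,0],[1,0.012,0,0,0],[1,0.018,0,0,0],[1,0.024,0,0,0],[1,0.03,0,0,0],[1,0.036,0,0,0],[1,0.042,0,0,0],[1,0.048,0,0,0],[1,0.054,0,0,0],[1,0.06,0,0,0],[1,0.06,0,0,0]]'
python3 - <<'E'
from h import *
go(628.9-78*.9826,227.4-78*.1857,64,100.7)
s,c=snap('wrist','w3.png'); I=c['image']
m=mask(I,(5,150,100),(16,255,255),(0,0,640,440)); ys,xs=np.nonzero(m); print(xs.min(),xs.max(),ys.min(),ys.max())
top=[(x,ys[xs==x].min()) for x in range(xs.min()+15,xs.max()-15,15)]
u=np.array([.9826,.1857]); P=onplane(c,top,.064,s)[:,:2]*1000; print('front edge ch x',np.round((P-[612.9,225.7])@u,1))
E
```

```text
time: 12.8
tcp_pos: [0.5939, 0.2207, 0.0641]
ee_rot: [0.002, -0.094, 0.996, 0.0]
contact_force: [-0.5, 0.1, 10.9]
gripper_width: -0.0
gripper_force: 5.2
ROW dx 0.0706 dy 0.0003 dz -0.0001 tw 0.0025 tcp [593.9 220.7  64.1] yang 100.81 F [-0.5  0.1 10.9] q6 -1.48 w -0.000 t 12.8
231 410 81 429
front edge ch x [-103.9 -103.9 -103.9 -103.9 -103.9 -103.9 -103.9 -103.9 -103.9 -103.9]
```

View pics/w3.png

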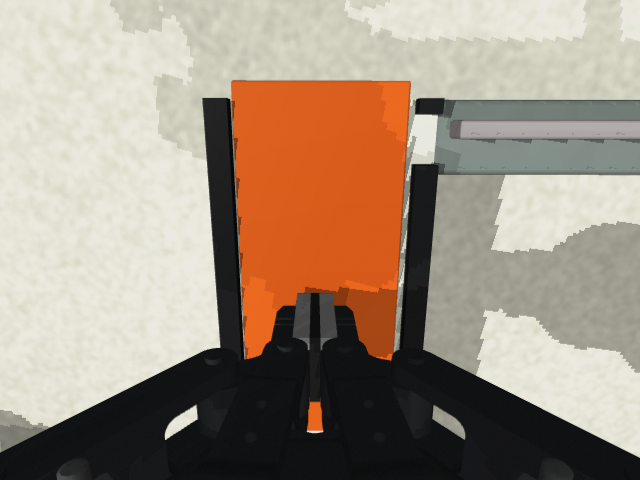

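The plate moves with the finger. Its end (row 81) is about 5 mm past the mouth (row 98) and it runs straight between the lips. It needs another 42 mm or so.

```bash
python3 -m creep '[[1,0.006,0,0,0],[1,0.012,0,0,0],[1,0.018,0,0,0],[1,0.024,0,0,0],[1,0.03,0,0,0],[1,0.036,0,0,0],[1,0.042,0,0,0],[1,0.048,0,0,0],[1,0.054,0,0,0],[1,0.06,0,0,0],[1,0.066,0,0,0],[1,0.07,0,0,0],[1,0.07,0,0,0]]'
python3 - <<'E'
from h import *
s,c=snap('wrist'); I=c['image']
m=mask(I,(5,150,80),(16,255,255),(0,0,640,440)); ys,xs=np.nonzero(m); print(xs.min(),xs.max(),ys.min(),ys.max())
if ys.min()>0:
    P=onplane(c,[(250,ys[xs==250].min()),(390,ys[xs==390].min())],.064,s)[:,:2]*1000; print('front ch x',(P-[612.9,225.7])@[.9826,.1857])
E
```

```text
time: 14.15
tcp_pos: [0.5529, 0.2129, 0.0641]
ee_rot: [0.002, -0.094, 0.996, 0.0]
contact_force: [-0.3, 1.4, 10.5]
gripper_width: -0.004
gripper_force: 5.5
231 410 81 429
front ch x [-145.61099534 -145.62726339]
```

```bash
python3 -m creep '[[1,0,0,-0.004,0],[1,0,0,-0.01,0],[1,0,0,-0.04,0],[1,0,0,-0.1,0],[0.5,0,0,-0.16,0],[0,0.04,0,-0.2,0],[0,0.08,0,-0.2,0],[0,0.117,0,-0.2,0],[0,0.117,0,-0.2,0],[0,0.117,0,-0.2,0],[0,0.117,0,-0.2,0],[0,0.117,0,-0.2,0]]'
python3 - <<'E'
from h import *
s,c=snap('wrist','w4.png'); I=c['image']
p=big(mask(I,(5,150,80),(16,255,255),(0,0,640,440)));print('bbox',cv2.boundingRect(p))
P=onplane(c,p.reshape(-1,2),.064,s)[:,:2]*1000-[612.9,225.7]; u=np.array([.9826,.1857]);v=np.array([-.1857,.9826])
a,b=P@u,P@v; print('front',a.min())
for lo,hi in ((-140,-130),(-120,-110)):
    k=(a>lo)&(a<hi); bb=b[k]; print(bb.min(),bb.max())
go(483.6,201.3,40,100.7)
E
```

```text
time: 15.4
tcp_pos: [0.4831, 0.1994, 0.1822]
ee_rot: [-0.0, -0.094, 0.996, -0.0]
contact_force: [0.4, -0.4, -0.1]
gripper_width: 1.0
gripper_force: 0.0
bbox (273, 215, 90, 182)
front -146.10778619774044
-29.197698501757955 30.733011561811896
-29.355276634202045 30.668310534121392
ROW dx -0.0016 dy 0.0030 dz 0.2369 tw 0.0024 tcp [483.  199.4 182.2] yang 100.81 F [-0.5  0.6  0.4] q6 -1.46 w 0.998 t 15.4
```

View pics/w4.png

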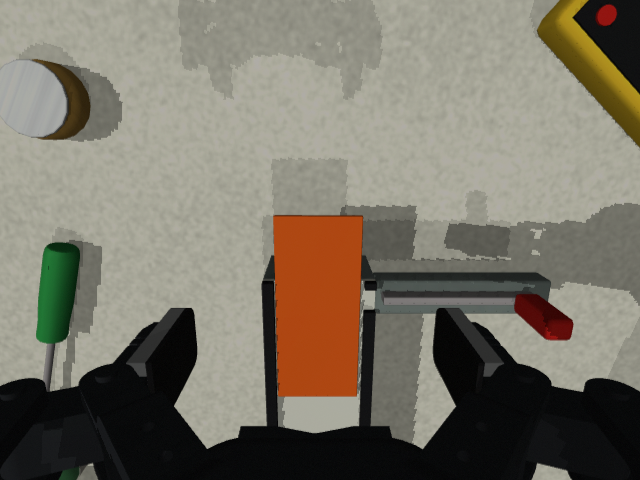

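The plate (cols 274–362, rows 215–397) overhangs the mouth by about a third and lies straight. The gate is open with its handle at (545,317). Next I descend over the overhanging end.

```bash
python3 -m creep '[[0,-0.0016,0.004,0.05,0.002],[0,-0.0016,0.004,0.1,0.002],[0,-0.0016,0.004,0.15,0.002],[0,-0.0016,0.004,0.18,0.002],[0,-0.0016,0.004,0.2,0.002],[0,-0.0016,0.004,0.22,0.002],[0,-0.0016,0.004,0.237,0.002],[0,-0.0016,0.004,0.237,0.002],[0,-0.0016,0.004,0.237,0.002]]'
python3 -m creep '[[0.15,0,0,0,0],[0.25,0,0,0,0],[0.35,0,0,0,0],[0.45,0,0,0,0],[0.55,0,0,0,0],[0.7,0,0,0,0],[0.8,0,0,0,0],[1,0,0,0,0],[1,0,0,0,0],[1,0,0,0,0],[1,0,0,0,0]]' 60
python3 -c "
from h import *
go(483.6,201.3,40,100.7)"
```

```text
time: 16.35
tcp_pos: [0.4833, 0.2019, 0.0405]
ee_rot: [0.0, -0.093, 0.996, 0.0]
contact_force: [1.1, -0.0, -0.1]
gripper_width: 0.999
gripper_force: 0.0
time: 17.45
tcp_pos: [0.4833, 0.202, 0.0404]
ee_rot: [0.0, -0.093, 0.996, 0.0]
contact_force: [-1.2, -0.0, 6.1]
gripper_width: 0.682
gripper_force: 63.2
ROW dx -0.0002 dy -0.0012 dz 0.0007 tw 0.0005 tcp [483.3 202.   40.4] yang 100.72 F [-1.2 -0.   6.1] q6 -1.45 w 0.682 t 17.4
```

```bash
python3 -m creep '[[1,0,0,0,0],[1,0,0,-0.004,0],[1,0,0,-0.01,0],[1,0,0,-0.018,0],[1,0,0,-0.03,0],[1,0,0,-0.05,0],[1,0,0,-0.075,0],[1,0,0,-0.1,0],[1,0,0,-0.13,0],[1,0,0,-0.16,0],[1,0,0,-0.19,0],[1,0,0,-0.21,0],[1,0,0,-0.22,0],[1,0,0,-0.22,0]]' 80
python3 - <<'E'
from h import *
s,c=snap('side','s2.png'); cv2.imwrite('pics/s2c.png',cv2.resize(cv2.imread('pics/s2.png')[150:400,130:450],None,fx=2,fy=2))
s,c=snap('wrist'); I=c['image']
p=big(mask(I,(5,150,60),(16,255,255),(0,0,640,440)));print('bbox',cv2.boundingRect(p), cv2.approxPolyDP(p,5,True).reshape(-1,2).tolist())
go(0,0,0,88.9)
for z in (.2,.203,.206,.209): print(z,rect(c,p,z,s))
E
```

```text
time: 18.85
tcp_pos: [0.4832, 0.2019, 0.1729]
ee_rot: [0.001, -0.093, 0.996, 0.0]
contact_force: [0.8, -1.1, -1.6]
gripper_width: 0.676
gripper_force: 85.2
bbox (224, 300, 183, 139) [[225, 301], [232, 438], [241, 425], [309, 432], [388, 425], [396, 438], [404, 301]]
ROW dx 0.8529 dy -0.1807 dz 0.2868 tw 0.2628 tcp [482.7 201.8 171.7] yang 100.72 F [ 0.5 -0.5 -1.7] q6 -1.45 w 0.676 t 18.9
0.2 (array([491.53619385, 203.61242676]), array([52.25141144, 57.57666779]), np.float32(-79.48834))
0.203 (array([489.56115723, 203.23561096]), array([50.89878845, 56.08619308]), np.float32(-79.488335))
0.206 (array([487.58621216, 202.85882568]), array([49.54615021, 54.59571838]), np.float32(-79.488335))
0.209 (array([485.61114502, 202.48202515]), array([48.19353485, 53.10521317]), np.float32(-79.48833))
```

View pics/s2c.png

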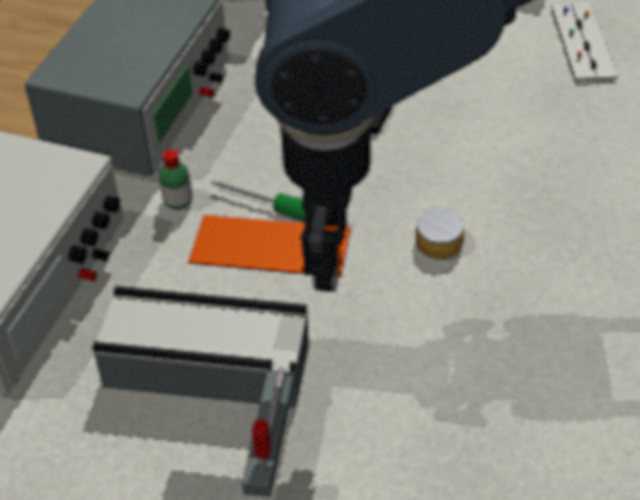

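The plate is held level by its end, with nothing else touched. I'll compute the pitch and go to a stand-off beside the stage.

```bash
python3 - <<'E'
from h import *
s,c=snap('wrist')
W=[]
for a,b in (((225,301),(404,301)),((232,438),(396,438))):
    o,d=ray(c,[a,b],s); k=.06/np.linalg.norm(d[0]-d[1]); W.append(((o+d*k).mean(0))*1000)
print(W); R=q2R(s['ee_rot'])
for w in W: print('tool',R.T@(w-s['tcp_pos']*1000))
go(575,-100,250,88.9)
E
```

```text
[array([469.53613966, 199.44247576, 191.63612645]), array([521.92951802, 209.07337499, 194.02876851])]
tool [ 13.42674701   0.16732996 -19.95869814]
tool [-39.84163727  -0.11972482 -22.39629689]
ROW dx -0.0574 dy -0.5228 dz -0.1308 tw 0.2628 tcp [482.7 201.7 171.5] yang 100.72 F [ 0.9 -0.  -2.2] q6 -1.45 w 0.672 t 19.0
```

```bash
python3 -m creep '[[1,0,0,-0.03,0],[1,0,0,-0.07,0.02],[1,0,-0.03,-0.11,0.05],[1,-0.005,-0.07,-0.13,0.08],[1,-0.01,-0.12,-0.131,0.11],[1,-0.015,-0.17,-0.131,0.14],[1,-0.02,-0.22,-0.131,0.17],[1,-0.025,-0.27,-0.131,0.2],[1,-0.03,-0.32,-0.131,0.22],[1,-0.036,-0.37,-0.131,0.24],[1,-0.043,-0.42,-0.131,0.26],[1,-0.05,-0.46,-0.131,0.263],[1,-0.055,-0.49,-0.131,0.263],[1,-0.057,-0.51,-0.131,0.263],[1,-0.057,-0.523,-0.131,0.263],[1,-0.057,-0.523,-0.131,0.263],[1,-0.057,-0.523,-0.131,0.263]]'
python3 - <<'E'
from h import *
s,c=snap('wrist','w5.png'); I=c['image']; print(s['tcp_pos'],s['gripper_width'])
bl=big(mask(I,(105,120,60),(125,255,255),(0,0,640,330))); print('blue',cv2.boundingRect(bl),rect(c,bl,.06,s))
E
```

```text
time: 20.7
tcp_pos: [0.5749, -0.0995, 0.2507]
ee_rot: [-0.0, 0.009, 1.0, 0.0]
contact_force: [-0.3, -0.7, -0.7]
gripper_width: 0.675
gripper_force: 85.5
[ 0.57487518 -0.09947623  0.2507421 ] 0.6745897511548824
blue (142, 228, 86, 68) (array([ 616.24938965, -213.34094238]), array([62.05053711, 70.65193176]), np.float32(88.71079))
```

View pics/w5.png

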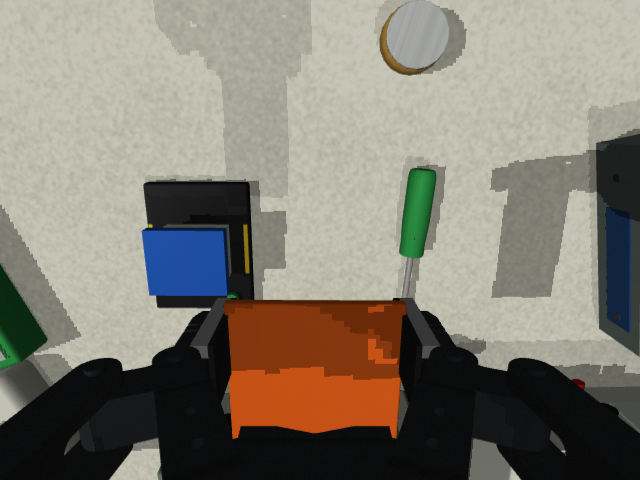

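The view shows the blue block top at (185,262), size 62×70 mm as it should be, with the stripes along the image columns. The held plate is straight in the jaws.

```bash
python3 -c "
from h import *
go(560.8,-212,80,88.8)"
```

```text
ROW dx 0.0199 dy -0.1882 dz 0.2847 tw 0.0028 tcp [574.9 -99.4 250.8] yang 88.93 F [-0.4 -0.2 -1.5] q6 -1.80 w 0.672 t 20.8
```

```bash
python3 -m creep '[[1,0.004,-0.04,0,0.003],[1,0.01,-0.09,0.02,0.003],[1,0.015,-0.13,0.05,0.003],[1,0.018,-0.16,0.09,0.003],[1,0.02,-0.18,0.13,0.003],[1,0.02,-0.188,0.17,0.003],[1,0.02,-0.188,0.21,0.003],[1,0.02,-0.188,0.24,0.003],[1,0.02,-0.188,0.265,0.003],[1,0.02,-0.188,0.28,0.003],[1,0.02,-0.188,0.285,0.003],[1,0.02,-0.188,0.285,0.003]]'
python3 - <<'E'
from h import *
go(560.8,-212,43,88.8)
s,c=snap('top','t3.png'); I=c['image']
m=mask(I,(5,150,60),(16,255,255),(350,150,450,280))
p=big(m); print(cv2.boundingRect(p),rect(c,p,.103)); 
b=mask(I,(105,120,60),(125,255,255),(365,180,430,260)); print('blue px',(b>0).sum())
s,c=snap('side','s3.png'); cv2.imwrite('pics/s3c.png',cv2.resize(cv2.imread('pics/s3.png')[120:270,220:420],None,fx=3.5,fy=3.5))
E
```

```text
time: 21.95
tcp_pos: [0.561, -0.2125, 0.08]
ee_rot: [0.0, 0.011, 1.0, -0.0]
contact_force: [0.5, -0.2, -0.8]
gripper_width: 0.672
gripper_force: 85.5
ROW dx 0.0004 dy 0.0009 dz 0.0616 tw -0.0007 tcp [ 561.  -212.5   80. ] yang 88.77 F [ 0.5 -0.2 -0.8] q6 -1.99 w 0.672 t 21.9
(391, 181, 14, 22) (array([ 665.16430664, -189.63002014]), array([25.39317131, 58.58057785]), np.float32(-30.52286))
blue px 50
```

View pics/s3c.png

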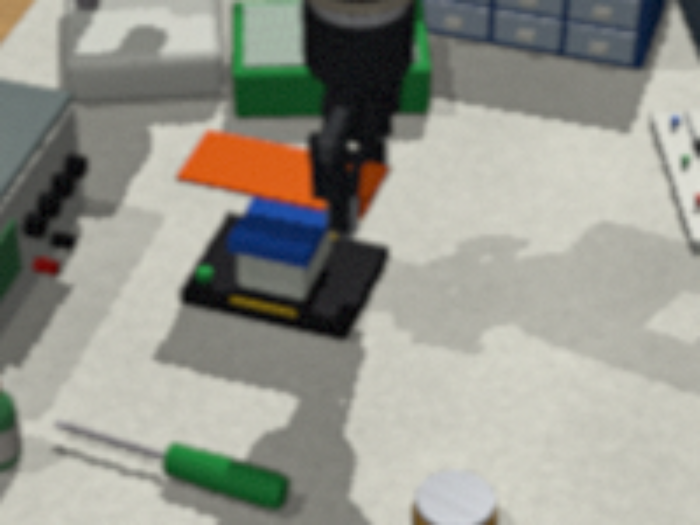

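The plate hovers level above the block, in line with the base. Lowering now.

```bash
python3 -m creep '[[1,0.0004,0.0009,0.012,0],[1,0.0004,0.0009,0.024,0],[1,0.0004,0.0009,0.036,0],[1,0.0004,0.0009,0.046,0],[1,0.0004,0.0009,0.053,0],[1,0.0004,0.0009,0.058,0],[1,0.0004,0.0009,0.06,0],[1,0.0004,0.0009,0.06,0]]'
python3 -m creep '[[1,0,0,0.001,0],[1,0,0,0.002,0],[1,0,0,0.003,0],[1,0,0,0.003,0]]'
```

```text
time: 22.85
tcp_pos: [0.5607, -0.2121, 0.0438]
ee_rot: [0.0, 0.011, 1.0, -0.0]
contact_force: [0.1, 0.3, -1.4]
gripper_width: 0.674
gripper_force: 85.5
time: 23.25
tcp_pos: [0.5607, -0.2121, 0.042]
ee_rot: [0.0, 0.011, 1.0, -0.0]
contact_force: [0.3, -0.8, -0.4]
gripper_width: 0.675
gripper_force: 85.5
```

```bash
python3 -m creep '[[1,0,0,0.001,0],[1,0,0,0.002,0],[1,0,0,0.002,0]]'
python3 -m creep '[[1,0,0,0.001,0],[1,0,0,0.001,0]]'
```

```text
time: 23.55
tcp_pos: [0.5607, -0.2122, 0.0411]
ee_rot: [0.0, 0.011, 1.0, -0.0]
contact_force: [-2.3, 1.0, 3.7]
gripper_width: 0.673
gripper_force: 86.0
time: 23.75
tcp_pos: [0.5608, -0.2122, 0.0407]
ee_rot: [0.0, 0.011, 1.0, -0.0]
contact_force: [-3.9, 1.1, 7.7]
gripper_width: 0.675
gripper_force: 86.2
```

```bash
python3 -m creep '[[1,0,0,-0.001,0],[1,0,0,-0.001,0],[1,0,0,-0.001,0],[1,0,0,-0.001,0]]' 20
python3 -m creep '[[0.3,0,0,0,0],[0.2,0,0,0,0],[0.1,0,0,0,0],[0,0,0,0,0],[0,0,0,0,0],[0,0,0,0,0],[0,0,0,0,0]]'
python3 - <<'E'
from h import *
s,c=snap('wrist'); I=c['image']; print(s['contact_force'],s['gripper_width'])
E
python3 -m creep '[[0,0,0,-0.01,0],[0,0,0,-0.03,0],[0,0,0,-0.06,0],[0,0,0,-0.1,0],[0,0,0,-0.15,0],[0,0,0,-0.2,0],[0,0.04,0,-0.25,0],[0,0.08,0,-0.3,0],[0,0.12,0,-0.35,0],[0,0.12,0,-0.35,0],[0,0.12,0,-0.35,0],[0,0.12,0,-0.35,0]]'
python3 - <<'E'
from h import *
s,c=snap('wrist','w6.png'); I=c['image']
p=big(mask(I,(5,150,60),(16,255,255),(0,0,640,440))); print('plate wrist',cv2.boundingRect(p),rect(c,p,.064,s))
s,c=snap('top','t4.png'); p=big(mask(c['image'],(5,150,60),(16,255,255),(350,150,450,280))); print('plate top',cv2.boundingRect(p),rect(c,p,.064))
E
```

```text
time: 24.15
tcp_pos: [0.5608, -0.2122, 0.041]
ee_rot: [0.0, 0.011, 1.0, -0.0]
contact_force: [-0.9, 0.3, 5.5]
gripper_width: 0.672
gripper_force: 86.0
time: 24.85
tcp_pos: [0.5606, -0.2121, 0.0408]
ee_rot: [-0.0, 0.011, 1.0, 0.0]
contact_force: [-0.6, 0.0, 0.1]
gripper_width: 1.005
gripper_force: 0.0
[-0.56099603  0.01835177  0.1347312 ] 1.0045153507287359
time: 26.1
tcp_pos: [0.4887, -0.2104, 0.2504]
ee_rot: [-0.0, 0.011, 1.0, 0.0]
contact_force: [-0.4, 0.2, 0.9]
gripper_width: 1.002
gripper_force: 0.0
plate wrist (281, 279, 68, 136) (array([ 616.60192871, -213.16026306]), array([ 59.88528442, 140.59906006]), np.float32(-1.6500986))
plate top (387, 185, 27, 56) (array([ 616.22235107, -213.57870483]), array([ 60.0631218 , 139.24641418]), np.float32(-1.8663129))
```

View pics/t4.png

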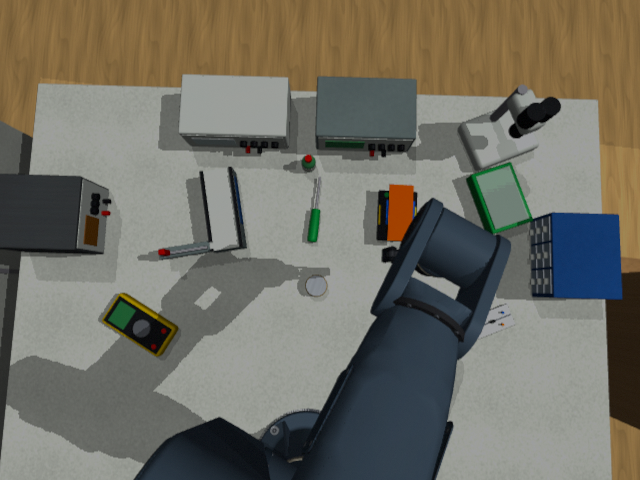

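The plate (401,213) lies on the block within about 1 mm of centre, and its angle is within about 0.6° of the stripes. The gate is open with its handle at (164,253), the bystanders have not moved, and the gripper is clear. I'm handing the job in.

```bash
python3 -c "
from workcell import close_job
print(close_job())"
```

```text
the job is handed in; nothing more can be done
None
```

The job is handed in: the gate was pulled to its hard stop (about 70 mm of measured travel, against the 75 mm given) and left open, and the plate was drawn out by a third, lifted by its end and laid flat on the blue block, about 1 mm off centre and within about 0.6° of the stripes, with nothing else moved, in about 26 s.

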